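# Snap the quick hook onto the drawbar pin and prove it

### The job

Pick up the yellow quick-hook link by its red grip, lay it flat on the deck of the pull stand and push its mouth under the head of the pin, gently, until the sprung latch has flipped shut behind the pin. Then prove the catch: pull the hook straight back until it has drawn the sprung drawbar out by about a centimetre, let the drawbar ease back in, and leave the hook latched on the pin, flat on the deck. Never press the hook on the pin with more than about 13 N, and leave the grease pot, needle box and screwdriver alone.

Things in the scene. Friction and masses are not known exactly. Their poses are not given: they have to be found in the camera images.
- grip (a point): centre of the red upright grip of the yellow hook link (loose, 0.25 kg). The grip is a block 30 mm along the link's x, 14 mm across (y), standing from 11 to 53 mm above the link's underside; this point is 34 mm above the underside, 60 mm behind the seat. Its axes are the link's: x points from the tail ring to the open mouth, z up
- seat (a point): centre of the seat at the bottom of the hook's mouth, where the pin's axis lies when it is fully home; 6 mm above the link's underside (the link is a flat bar 12 mm thick, 180 mm long, 48 mm wide at the head). The mouth opens to the link's +x: it is 16 mm wide between parallel prongs and flares to about 29 mm at its tips 42 mm ahead of the seat. Axes as the grip's
- latch (a joint): the sprung steel latch in the left (+y) prong of the hook: 0 = shut (where its spring keeps it, lying slantwise across the mouth), grows to about 0.3 rad as the entering pin pushes it aside; it jumps back to 0 when the pin has passed it, about 3 mm before the pin reaches the seat. Opening it takes a push of about 4 to 9 N
- stand: pull stand, fixed to the worktop: aluminium deck 200 x 100 mm with its top 20 mm above the worktop, blue spring housing (52 mm high) at its far end. Origin on the worktop under the pin at rest; x points along the drawbar away from the mouth side, toward the housing: the hook is pushed along +x, with the link's x along this x. The deck runs from 122 mm before the pin to 78 mm behind it; the housing begins there
- pin (a point): point on the axis of the upright steel pin, 6 mm above the deck (as high as the seat when the link lies on the deck). The pin is 12 mm thick and has a 26 mm round head 4 mm thick, whose underside is 18 mm above the deck, so the hook can only be slid in below it. The pin rides on the drawbar
- drawbar (a joint): slide of the drawbar with the pin: 0 at rest, positive pushed in (stand +x), negative drawn out. Pushed, it first gives way lightly (2 to 3 N) through a lost motion set inside the housing, unseen, 2 to 22 mm, different each time; then it meets a buffer of 4 N per mm, and only there the latch gives way. Returns to 0 by itself. Drawn out, a spring of 0.5 N per mm (about 6 N at 10 mm) resists
- pot: loose white grease pot with a green lid, 54 mm thick, 50 mm tall, standing left of the stand; origin at its foot
- needles: loose flat red needle box 44 x 64 x 14 mm; origin at the centre of its underside
- driver: loose small red screwdriver, 141 mm long along its x, 21 mm thick; origin under its middle

How it is judged:
By the outcome, as a careful person would: the job done as asked, in the order asked, and still so for the second after the job is handed in, with the robot touching nothing.
It also fails if it takes over 72 s, if anything falls off the work surface, if the arm or the gripper's body presses on something with over 40 N, if the wrist force passes 120 N, or if a joint passes its speed limit or range.

### The arm

A 6-joint arm with a two-finger parallel gripper is mounted at the origin on a cart in front of the work surface, level with it; the furniture and walls round the work are solid. World frame = base frame: x ahead of the robot, y to its left, z up, the work surface at z = 0. Lengths are in m, angles in rad, forces in N, time in s.
With the tool pointing down it reaches from about 0.325 to 0.85 m from the base axis. Payload 4.4 kg.
Tool frame: the origin (TCP) lies midway between the tips of the shut fingers; the grasp point (between the pads) lies 19 mm behind it; z points along the fingers, y is the line along which they close (so a half turn about z gives the same grasp; the last joint's range is limited). The gripper opens to 94 mm and grips with 3 to 60 N. Pads are 16 mm wide; open, the fingers measure 119 mm over their backs; the gripper's body (75 mm by 177 mm) begins 78 mm behind the grasp point.
Start: joints at [-1.357, 0.207, 1.542, -0, 1.393, -0.15], TCP at [0.205, -0.537, 0.166] pointing down, gripper open.
Joint ranges: [-2.73, 2.73], [-0.86, 2.22], [0.23, 2.46], [-1.11, 4.25], [0.08, 2.63], [-2.82, 2.82]. Speed limits (rad/s): [2.79, 2.79, 3.14, 3.14, 3.14, 3.14].

### API

Orientations are given as a unit quaternion [w, x, y, z].
In Python, from workcell import ctrl gives the robot as it stands.
- The arm moves only by the tool send_rows, never from a script. Its argument "rows" is a list that holds one entry, the list of rows, each a list of 4 numbers: the shift along the tool's x, y, z in m, then the turn about the tool's z in rad. A call has exactly 5 rows; each row is the pose to reach, as a shift and turn from the pose commanded when the call began, along the tool's axes at that moment; what a row does not reach only later rows make up. A row lasts 1/8 s, in which the tool goes at most 62.5 mm and 10.7 degrees, less where a joint would pass 70% of its speed; a pose out of reach is approached as far as the arm can. A call with a gripper value outside its range is refused whole. "hand" is the opening, from 0 (shut) to 1 (fully open), set as the call begins (left out, the last holds). The fingers move at their own pace and stop on an object; "force" is the grip in N (left out, the last holds). Time passes only in rows, so rows that repeat a pose let the fingers close, or fill a call up. It gives the time, the measured TCP pose, the force, the opening and the grip force at its end, in the units of the state.
- ctrl.get_state(): the state, without advancing time (a new reading comes with each control period).
- ctrl.snapshot(name): name is "side" or "top" or "wrist"; returns (picture, depth): 420x560x3 uint8, red, green, blue; 420x560 float32, m along the optical axis (not along the pixel's ray), 0 where there is no reading.
- ctrl.camera_params(name): a dict with "fov_y" (degrees; the focal length in pixels is half the picture's height over the tangent of half this angle, whatever the lens; pixels are square), "cx", "cy" (the principal point, pixels), "dist" ([k1, k2, p1, p2, k3] as OpenCV has them; the pictures are not rectified), "cam_to_world" (4x4, takes a point from camera to world coordinates); the wrist camera has in their place "hand_eye" (4x4, takes a point from camera to tool coordinates, whose origin is the TCP and whose axes are the flange's). Camera axes: x right, y up, looking along -z (the intrinsics and any distortion apply to the point x, -y, -z); pixel columns grow to the right and rows downward; lengths in m; the calibration is good to about 2 mm. A picture is of the moment at which its call begins: read the wrist's pose just before it. camera_params takes no time and is no camera call.
- ctrl.sign_off(): hands the job in; it is judged then, once.
The state is a dict: "time": time; "joint_pos": joint angles; "dq": joint speeds; "effort": joint torques, N m; "ee_pos": TCP position; "tcp_rot": TCP orientation; "wrist_force": force on the tool from outside, world axes, zero at the start; "moment": the same for the moment, N m; "width": finger opening in m; "gripper_force": force on a finger pad.
Only numpy, scipy, OpenCV 4.12 (cv2) and the standard library are available. Lean on these libraries where they do the work, as an engineer would, in place of code of your own. Each camera call takes 0.05 s, during which the arm holds its last target. There are 200 camera calls.

## Working session

There is one attempt and no reset: what is moved stays moved. The work goes in short steps, Python scripts to look and compute and a tool call to move; the robot and the scene stay as the last step left them, time stands still between calls to the robot, and variables do not carry over. Pictures are saved under pics/ and viewed, at most 10 in all, crops included, and the job is handed in when it is done.

Besides the shell and the picture viewer there is one more tool, called as name(argument=value, ...), one argument or row to a line, values as JSON. send_rows: Moves the arm, as the interface text tells. Its arguments: {"type":"object","properties":{"rows":{"type":"array"},"hand":{"type":"number"},"force":{"type":"number"}},"required":["rows"]}

```bash
mkdir -p pics; ls; cat > h.py <<'E'
import numpy as np, cv2
from workcell import ctrl
from scipy.spatial.transform import Rotation as R
def cam(n,s=None):
    p=ctrl.camera_params(n)
    f=210/np.tan(np.radians(p['fov_y'])/2)
    K=np.array([[f,0,p['cx']],[0,f,p['cy']],[0,0,1.]])
    if 'cam_to_world' in p: T=np.array(p['cam_to_world'])
    else:
        s=s or ctrl.get_state(); q=s['tcp_rot']; W=np.eye(4)
        W[:3,:3]=R.from_quat([q[1],q[2],q[3],q[0]]).as_matrix(); W[:3,3]=s['ee_pos']
        T=W@np.array(p['hand_eye'])
    return K,np.array(p['dist'],float),T
def rays(c,uv):
    K,d,T=c
    u=cv2.undistortPoints(np.array(uv,float).reshape(-1,1,2),K,d).reshape(-1,2)
    v=np.c_[u[:,0],-u[:,1],-np.ones(len(u))]
    return T[:3,3],v@T[:3,:3].T
def onplane(c,uv,z):
    o,v=rays(c,uv); return o+v*((z-o[2])/v[:,2])[:,None]
def proj(c,P):
    K,d,T=c
    q=(np.array(P,float).reshape(-1,3)-T[:3,3])@T[:3,:3]; q=q*[1,-1,-1]
    return cv2.projectPoints(q,np.zeros(3),np.zeros(3),K,d)[0].reshape(-1,2)
def snap(n,f):
    s=ctrl.get_state(); im,dp=ctrl.snapshot(n); c=cam(n,s)
    cv2.imwrite(f'pics/{f}.png',im[:,:,::-1]); np.savez(f'pics/{f}.npz',im=im,dp=dp,K=c[0],d=c[1],T=c[2])
    return im,dp,c
def load(f):
    z=np.load(f'pics/{f}.npz'); return z['im'],z['dp'],(z['K'],z['d'],z['T'])
E
python3 - <<'E'
from h import *
a=snap('top','top0');b=snap('side','side0')
for x in(a,b): print(x[2])
cv2.imwrite('pics/both0.png',cv2.resize(np.hstack([a[0],b[0]])[:,:,::-1],(800,300)))
s=ctrl.get_state();print(s['time'],s['tcp_rot'],s['wrist_force'])
E
```

```text
pics
(array([[448.72201045,   0.        , 283.69545276],
       [  0.        , 448.72201045, 217.1122261 ],
       [  0.        ,   0.        ,   1.        ]]), array([0.01084115, 0.        , 0.        , 0.        , 0.        ]), array([[-1.54522709e-02,  9.79804107e-01, -1.99361831e-01,
         3.16133364e-01],
       [-9.99880376e-01, -1.52775363e-02,  2.41485396e-03,
         1.90472739e-02],
       [-6.79673776e-04,  1.99375297e-01,  9.79922971e-01,
         1.21427981e+00],
       [ 0.00000000e+00,  0.00000000e+00,  0.00000000e+00,
         1.00000000e+00]]))
(array([[542.79495907,   0.        , 285.41941421],
       [  0.        , 542.79495907, 209.53411627],
       [  0.        ,   0.        ,   1.        ]]), array([0.05180353, 0.        , 0.        , 0.        , 0.        ]), array([[-0.99901902,  0.02987994, -0.03268327,  0.48449265],
       [-0.04143808, -0.37049147,  0.92791107,  1.51900239],
       [ 0.01561706,  0.92835514,  0.37136619,  0.66755472],
       [ 0.        ,  0.        ,  0.        ,  1.        ]]))
0.1 [-1.01737866e-03  9.83501417e-01  1.80897558e-01 -3.82023686e-05] [0.42650856 0.37278757 0.63801545]
```

View pics/top0.png

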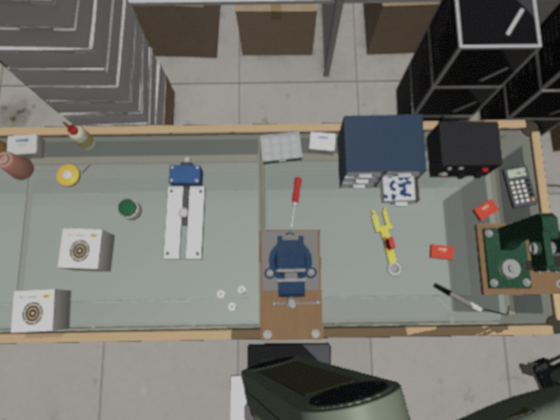

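View pics/side0.png

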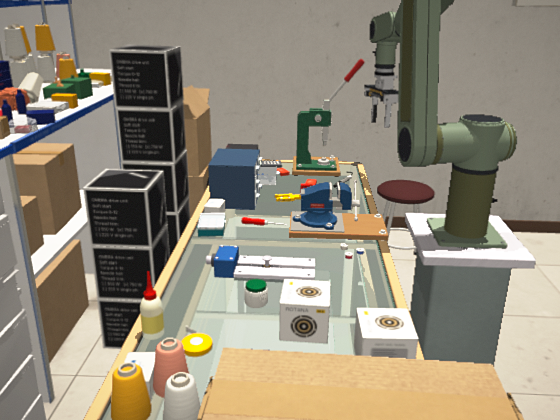

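The top view shows the yellow hook (grip near 390,243, ring near 394,268, mouth near 380,215). It also shows the stand (pin near 184,212, housing near 185,174), the pot (129,209) and the screwdriver (296,200). The vise stands between the hook and the stand. Next I measure these.

```bash
python3 - <<'E'
from h import *
im,dp,c=load('top0'); hsv=cv2.cvtColor(im,cv2.COLOR_RGB2HSV)
def m(lo,hi,box):
    k=cv2.inRange(hsv,lo,hi); z=np.zeros_like(k); x0,y0,x1,y1=box; z[y0:y1,x0:x1]=k[y0:y1,x0:x1]; return z
def pts(k): y,x=np.nonzero(k); return np.c_[x,y].astype(float)
yel=pts(m((20,120,90),(35,255,255),(360,195,410,285)))
P=onplane(c,yel,0.012)[:,:2]; r=cv2.minAreaRect(P.astype(np.float32)); print('yellow',len(yel),r)
mu=P.mean(0); w,v=np.linalg.eigh(np.cov((P-mu).T)); print(mu,v[:,1],np.degrees(np.arctan2(v[1,1],v[0,1])))
red=pts(m((0,120,80),(8,255,255),(375,230,400,255)))|0 if 0 else pts(m((0,120,80),(8,255,255),(375,230,400,255)))
print('grip',len(red),onplane(c,[red.mean(0)],0.045), cv2.minAreaRect(onplane(c,red,.05)[:,:2].astype(np.float32)))
ring=onplane(c,[[394,268.5]],.012);print('ring',ring)
wht=pts(cv2.inRange(im,(165,165,165),(255,255,255))*(m((0,0,0),(180,255,255),(160,180,210,265))>0))
Q=onplane(c,wht,.02)[:,:2]; print('deck',len(wht),cv2.minAreaRect(Q.astype(np.float32)))
print('pin',onplane(c,[[184,212.5]],.042))
bl=pts(m((100,120,30),(125,255,255),(160,155,210,190)));print('housing',cv2.minAreaRect(onplane(c,bl,.052)[:,:2].astype(np.float32)))
for n,u in dict(vise=(290,255),vise2=(290,268),machine=(380,150),drv=(296,190),pot=(129,208),box=(443,252),box2=(486,210)).items():
    d=dp[u[1],u[0]]; o,vv=rays(c,[u]); print(n,o+vv[0]*d)
a=cv2.resize(im[150:275,150:230][:,:,::-1],None,fx=4.5,fy=4.5,interpolation=2);b=cv2.resize(im[190:285,360:430][:,:,::-1],None,fx=5.9,fy=5.9,interpolation=2)
h=560;o=np.zeros((h+5,800,3),np.uint8);o[:a.shape[0],:a.shape[1]]=a[:h+5];o[:b.shape[0],370:370+b.shape[1]]=b[:h+5];cv2.imwrite('pics/c1.png',o)
E
```

```text
yellow 302 ((0.5064108967781067, -0.25719574093818665), (0.14447739720344543, 0.04391181096434593), 10.72351360321045)
[ 0.50775553 -0.25789528] [-0.98409706 -0.17763157] -169.76816397981784
grip 52 [[ 0.481382   -0.26409844  0.045     ]] ((0.4807807207107544, -0.26276612281799316), (0.025103511288762093, 0.013454011641442776), 10.340518951416016)
ring [[ 0.41617089 -0.27617007  0.012     ]]
deck 2131 ((0.5500277280807495, 0.2869044542312622), (0.0990801453590393, 0.19679011404514313), 88.50555419921875)
pin [[0.57134857 0.28217625 0.042     ]]
housing ((0.6753849387168884, 0.28026509284973145), (0.08159520477056503, 0.050479017198085785), 89.12492370605469)
vise [0.44225921 0.00261041 0.13443062]
vise2 [0.31613336 0.01904727 1.21427981]
machine [ 0.70010486 -0.22663258  0.14888864]
drv [ 0.63351474 -0.0187659   0.0242403 ]
pot [0.58501203 0.42800108 0.04604884]
box [ 0.45843895 -0.41059704  0.01165339]
box2 [ 0.57117776 -0.53599849  0.01567436]
```

View pics/c1.png

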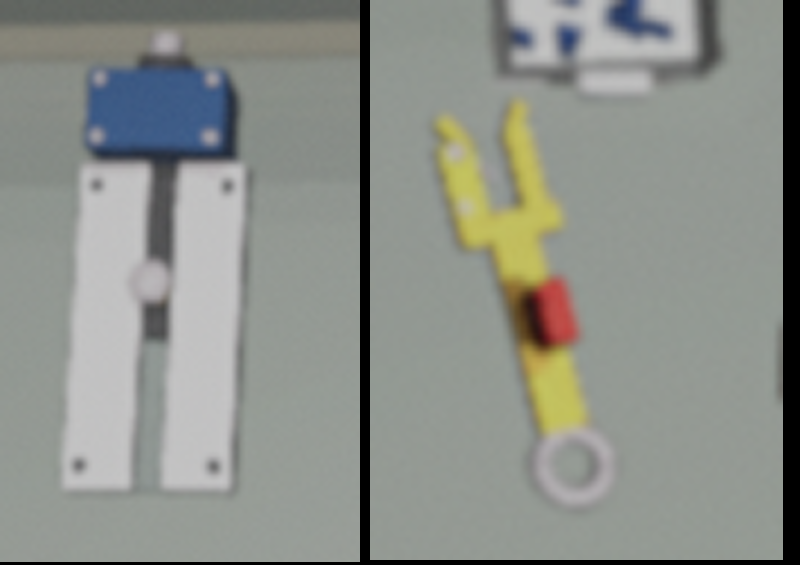

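send_rows(
  rows=[
    [[0.05, -0.022, -0.02, 0], [0.1, -0.044, -0.034, 0.05], [0.15, -0.066, -0.034, 0.1], [0.2, -0.088, -0.034, 0.15], [0.25, -0.11, -0.034, 0.18]],
  ],
  hand=0.6,
  force=40,
)

```text
time: 0.72
ee_pos: [0.3999, -0.344, 0.1998]
tcp_rot: [-0.0, 0.996, 0.091, -0.0]
wrist_force: [0.7, 0.0, 0.1]
width: 0.0568
gripper_force: 0.0
```

send_rows(
  rows=[
    [[0.04, -0.027, 0, 0], [0.07, -0.05, 0, 0], [0.094, -0.065, 0, 0], [0.094, -0.065, 0, 0], [0.094, -0.065, 0, 0]],
  ],
)

```text
time: 1.35
ee_pos: [0.479, -0.2648, 0.1997]
tcp_rot: [-0.0, 0.996, 0.092, -0.001]
wrist_force: [0.4, 0.3, -1.2]
width: 0.0564
gripper_force: 0.0
```

```bash
python3 - <<'E'
from h import *
im,dp,c=snap('wrist','w1'); s=ctrl.get_state();print(s['ee_pos'],s['wrist_force'])
hsv=cv2.cvtColor(im,cv2.COLOR_RGB2HSV)
def pts(k): y,x=np.nonzero(k); return np.c_[x,y].astype(float)
def big(k):
    n,l,st,_=cv2.connectedComponentsWithStats(k); i=1+np.argmax(st[1:,4]); return (l==i)
r=big(cv2.inRange(hsv,(0,120,70),(8,255,255))|cv2.inRange(hsv,(172,120,70),(180,255,255)))
P=pts(r);print('red px',len(P),P.min(0),P.max(0),'rect@.053',cv2.minAreaRect(onplane(c,P,.053)[:,:2].astype(np.float32)))
print('depth red',np.percentile(dp[r],[5,50]))
y=big(cv2.inRange(hsv,(20,120,70),(35,255,255)));P=pts(y);Q=onplane(c,P,.012)[:,:2]
print('yel',len(P),cv2.minAreaRect(Q.astype(np.float32)))
print('grip px',proj(c,[[.481,-.263,.053]]),'tcp',proj(c,[s['ee_pos']]))
E
```

```text
[ 0.47880238 -0.2651387   0.19982459] [-0.94443638 -0.0076993   0.02574339]
red px 1253 [470. 140.] [518. 180.] rect@.053 ((0.574435293674469, -0.5110753178596497), (0.03482875972986221, 0.05694739893078804), 29.658296585083008)
depth red [0.39314741 0.39828467]
yel 1760 ((0.5093663334846497, -0.2611757218837738), (0.15216128528118134, 0.04621764272451401), 11.83936882019043)
grip px [[273.47607431 197.49808504]] tcp [[274.45742242 240.29035963]]
```

View pics/w1.png

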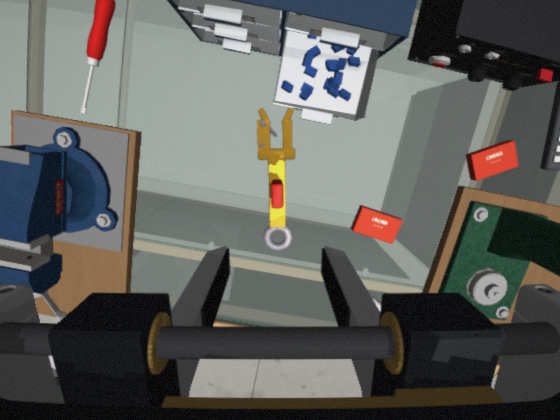

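The wrist view shows the grip at about (277,194), the head at (277,135) and the ring at (277,238). The fingers will straddle the grip cleanly. I refine the position.

```bash
python3 - <<'E'
from h import *
im,dp,c=load('w1');hsv=cv2.cvtColor(im,cv2.COLOR_RGB2HSV)
k=cv2.inRange(hsv,(0,120,70),(8,255,255))|cv2.inRange(hsv,(172,120,70),(180,255,255))
y,x=np.nonzero(k); m=(x>255)&(x<300)&(y>170)&(y<220); P=np.c_[x,y][m].astype(float)
print(P.min(0),P.max(0),len(P)); 
for z in(.053,): print(cv2.minAreaRect(onplane(c,P,z)[:,:2].astype(np.float32)))
k=cv2.inRange(hsv,(15,120,60),(35,255,255));y,x=np.nonzero(k);m=(x>250)&(x<300)&(y>100)&(y<232);P=np.c_[x,y][m].astype(float)
Q=onplane(c,P,.012)[:,:2];print(len(Q),cv2.minAreaRect(Q.astype(np.float32)))
print('ring',onplane(c,[[277.5,237.5]],.012),'top edge cam',c[2][:3,3])
E
```

```text
[271. 180.] [282. 207.] 298
((0.4862309992313385, -0.26566189527511597), (0.03257331624627113, 0.013090484775602818), 10.89682388305664)
1826 ((0.5093663334846497, -0.2611757218837738), (0.15216128528118134, 0.04621764272451401), 11.83936882019043)
ring [[ 0.41894054 -0.27983203  0.012     ]] top edge cam [ 0.55423558 -0.25190324  0.41913806]
```

send_rows(
  rows=[
    [[0.005, 0.001, 0.05, 0], [0.005, 0.001, 0.1, 0], [0.005, 0.001, 0.14, 0], [0.005, 0.001, 0.165, 0], [0.005, 0.001, 0.18, 0]],
  ],
)

```text
time: 2.02
ee_pos: [0.4831, -0.2649, 0.0185]
tcp_rot: [-0.001, 0.996, 0.091, -0.001]
wrist_force: [0.2, -0.3, 0.1]
width: 0.0562
gripper_force: 0.0
```

send_rows(
  rows=[
    [[0, 0, 0, 0], [0, 0, 0, 0], [0, 0, 0, 0], [0, 0, 0, 0], [0, 0, 0, 0]],
  ],
  hand=0,
  force=40,
)

```text
time: 2.65
ee_pos: [0.485, -0.2647, 0.0206]
tcp_rot: [0.0, 0.996, 0.092, 0.0]
wrist_force: [0.7, -0.4, 0.4]
width: 0.01
gripper_force: 0.0
```

```bash
python3 - <<'E'
from h import *
a,_,_=snap('wrist','w2'); b,_,_=snap('side','s2'); s=ctrl.get_state();print(s['time'],s['width'],s['gripper_force'],s['wrist_force'],s['ee_pos'])
o=np.hstack([cv2.resize(a[90:300,190:370],(450,525)),cv2.resize(b[150:220,260:305],(337,525))]);cv2.imwrite('pics/c2.png',o[:,:,::-1])
E
```

```text
2.75 0.0023419520854407096 0.0 [-0.16803114  0.36165774  0.54872669] [ 0.48483942 -0.26458105  0.02035217]
```

View pics/c2.png

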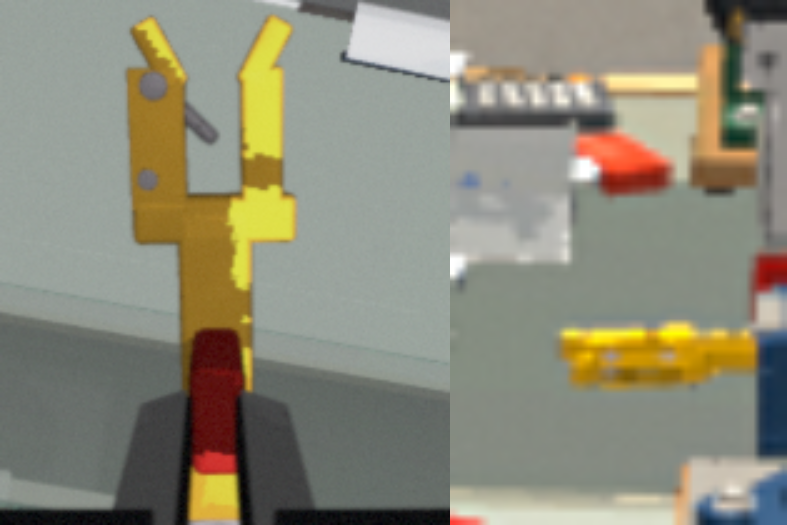

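The crop shows the fingers on the grip's two sides, but the width and force readings do not agree with that. I hold once more and re-read.

send_rows(
  rows=[
    [[0, 0, 0, 0], [0, 0, 0, 0], [0, 0, 0, 0], [0, 0, 0, 0], [0, 0, 0, 0]],
  ],
)

```text
time: 3.38
ee_pos: [0.4847, -0.2646, 0.0201]
tcp_rot: [-0.0, 0.996, 0.092, -0.0]
wrist_force: [0.2, -0.5, -0.8]
width: 0.0006
gripper_force: 0.0
```

```bash
python3 - <<'E'
from h import *
a,_,_=snap('wrist','w3'); s=ctrl.get_state();print(s['width'],s['gripper_force'],s['ee_pos'])
cv2.imwrite('pics/c3.png',cv2.resize(a[90:420,140:420],(509,600))[:,:,::-1])
E
```

```text
0.0005679701522998534 0.0 [ 0.48473909 -0.26461238  0.02015704]
```

View pics/c3.png

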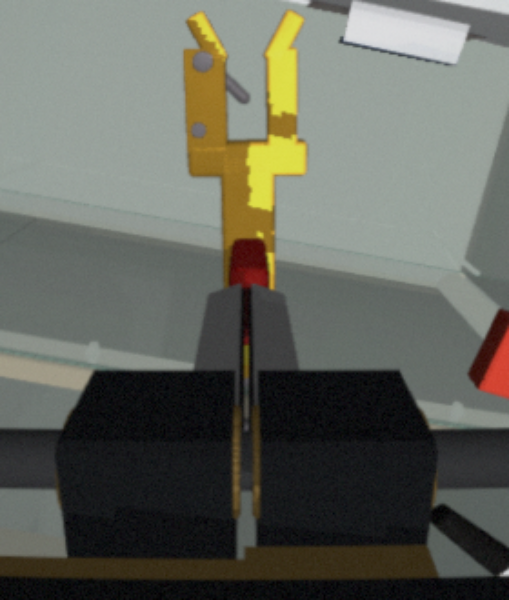

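```bash
python3 - <<'E'
from h import *
for f in('w1','w2','w3'):
    im,dp,c=load(f);hsv=cv2.cvtColor(im,cv2.COLOR_RGB2HSV)
    k=cv2.inRange(hsv,(13,120,60),(38,255,255));y,x=np.nonzero(k);P=np.c_[x,y].astype(float)
    Q=onplane(c,P,.012)[:,:2]; m=(abs(Q[:,0]-.53)<.09)&(abs(Q[:,1]+.26)<.06)
    Q=Q[m];u=Q@[.982,.19];v=Q@[-.19,.982];print(f,len(Q),'tip u',np.percentile(u,[99.7]),'v head',(v[u>u.max()-.08].min(),v[u>u.max()-.08].max()))
    k=cv2.inRange(hsv,(0,120,40),(9,255,255))|cv2.inRange(hsv,(172,120,40),(180,255,255));y,x=np.nonzero(k);P=np.c_[x,y].astype(float)
    Q=onplane(c,P,.053)[:,:2]; m=(abs(Q[:,0]-.5)<.06)&(abs(Q[:,1]+.265)<.025);print(len(P[m]),P[m].min(0),P[m].max(0),Q[m].min(0),Q[m].max(0))
    print('tip px',proj(c,[[.4847,-.2646,.0201]]), proj(c,[[.4847,-.2646,.039]]))
E
```

```text
w1 1765 tip u [0.52573569] v head (np.float64(-0.37605094394803235), np.float64(-0.3293216341593987))
302 [271. 180.] [282. 207.] [ 0.4694765  -0.27470531] [ 0.50276528 -0.25739679]
tip px [[275.38903742 189.88884801]] [[275.37752894 192.57509578]]
w2 4926 tip u [0.5261367] v head (np.float64(-0.3765538423228098), np.float64(-0.3292602270415692))
1053 [266. 222.] [286. 279.] [ 0.46916279 -0.27435579] [ 0.50855929 -0.25701785]
tip px [[273.82604707 240.11544411]] [[273.69656644 249.18708509]]
w3 4760 tip u [0.52624322] v head (np.float64(-0.37700699449654057), np.float64(-0.32924986157605607))
508 [266. 222.] [287. 279.] [ 0.46943297 -0.27143449] [ 0.50849034 -0.25715504]
tip px [[274.0871304  239.92852475]] [[273.96095044 249.0237883 ]]
```

```bash
python3 - <<'E'
from h import *
for f in ('w3','w2'):
    im,dp,c=load(f)
    for u in [(262,240),(262,249),(262,255),(262,262),(270,250),(276,240),(276,228),(290,255),(285,262),(275,262),(275,275),(255,290),(275,200)]:
        d=dp[u[1],u[0]]; o,v=rays(c,[u]); print(f,u,im[u[1],u[0]],(o+v[0]*d).round(4))
im,dp,c=load('s2')if 0 else snap('side','s3')
P=[[.4847,-.2646,.02],[.484,-.265,.053],[.54,-.255,.012]];print(proj(c,P))
E
```

```text
w3 (262, 240) [89 90 78] [ 0.4762 -0.2562  0.0008]
w3 (262, 249) [71 71 71] [ 0.4939 -0.2559  0.0669]
w3 (262, 255) [62 63 64] [ 0.4936 -0.2563  0.0755]
w3 (262, 262) [60 61 60] [ 0.4937 -0.2567  0.0854]
w3 (270, 250) [64 63 63] [ 0.4948 -0.2605  0.0687]
w3 (276, 240) [122  22  19] [ 0.4963 -0.2638  0.0534]
w3 (276, 228) [74 19 15] [ 0.4981 -0.2635  0.0338]
w3 (290, 255) [66 67 67] [ 0.4965 -0.2718  0.0754]
w3 (285, 262) [63 62 62] [ 0.4962 -0.2686  0.0862]
w3 (275, 262) [28  7  9] [ 0.493  -0.2638  0.0808]
w3 (275, 275) [81 28 23] [ 0.4934 -0.2638  0.0979]
w3 (255, 290) [61 64 64] [ 0.4932 -0.255   0.1161]
w3 (275, 200) [148 112  36] [ 0.5129 -0.26    0.0126]
w2 (262, 240) [93 89 76] [ 0.4767 -0.2563  0.0017]
w2 (262, 249) [63 62 64] [ 0.4937 -0.256   0.0662]
w2 (262, 255) [61 63 64] [ 0.4937 -0.2564  0.0756]
w2 (262, 262) [59 59 57] [ 0.4941 -0.2568  0.0862]
w2 (270, 250) [91 17 15] [ 0.489  -0.2615  0.0532]
w2 (276, 240) [99 21 15] [ 0.4966 -0.2639  0.054 ]
w2 (276, 228) [76 17 14] [ 0.4984 -0.2636  0.034 ]
w2 (290, 255) [67 65 64] [ 0.4965 -0.2719  0.0753]
w2 (285, 262) [18  9 10] [ 0.4945 -0.2693  0.0817]
w2 (275, 262) [92 10 10] [ 0.4817 -0.2661  0.0536]
w2 (275, 275) [208  52  51] [ 0.4731 -0.2677  0.0544]
w2 (255, 290) [62 63 63] [ 0.4934 -0.2551  0.1165]
w2 (275, 200) [151 115  37] [ 0.5132 -0.2601  0.013 ]
[[303.63063903 192.4495775 ]
 [304.10193204 183.47383692]
 [287.6638572  195.09150769]]
```

```bash
python3 - <<'E'
from h import *
im,dp,c=load('s3')
for col in (300,303,306):
  for r in range(150,200,3):
    d=dp[r,col]; o,v=rays(c,[(col,r)]); print(col,r,im[r,col],(o+v[0]*d).round(3)) if d>0 and abs((o+v[0]*d)[1]+.26)<.08 else None
im,dp,c=load('w3')
for r in range(242,250):
    for col in(262,286):
        d=dp[r,col]; o,v=rays(c,[(col,r)]); print(r,col,im[r,col],(o+v[0]*d).round(4))
s=ctrl.get_state();print(s['joint_pos'],s['ee_pos'])
print(ctrl.camera_params('wrist')['hand_eye'])
E
```

```text
300 192 [143 111  99] [ 0.497 -0.27   0.019]
300 195 [197 144  55] [ 0.497 -0.27   0.008]
300 198 [175 126  24] [ 0.497 -0.251  0.004]
303 159 [141 138 134] [ 0.49  -0.184  0.165]
303 162 [130 126 123] [ 0.49  -0.253  0.134]
303 165 [147 144 141] [ 0.49  -0.253  0.123]
303 168 [146 142 138] [ 0.489 -0.251  0.113]
303 171 [141 140 137] [ 0.489 -0.253  0.102]
303 174 [143 141 138] [ 0.489 -0.244  0.094]
303 177 [144 140 136] [ 0.488 -0.254  0.08 ]
303 180 [144 140 135] [ 0.488 -0.253  0.069]
303 186 [130  22  18] [ 0.488 -0.252  0.048]
306 162 [132 130 127] [ 0.48  -0.252  0.135]
306 165 [146 141 138] [ 0.479 -0.259  0.122]
306 168 [146 141 138] [ 0.479 -0.259  0.111]
306 171 [143 141 140] [ 0.479 -0.25   0.103]
306 174 [144 141 138] [ 0.478 -0.256  0.091]
306 177 [143 140 137] [ 0.478 -0.256  0.08 ]
306 180 [138 146 143] [ 0.478 -0.256  0.069]
306 186 [98 23 21] [ 0.477 -0.258  0.046]
242 262 [89 88 76] [ 0.4745 -0.2565  0.0005]
242 286 [109  23  22] [ 0.4963 -0.2702  0.0538]
243 262 [94 91 80] [ 0.4742 -0.2566  0.0021]
243 286 [108  20  19] [ 0.4953 -0.2704  0.0529]
244 262 [90 91 77
[... 255 characters left out ...]
 0.4934 -0.2708  0.0531]
247 262 [94 97 87] [ 0.4707 -0.2572  0.0017]
247 286 [87 24 27] [ 0.4927 -0.2709  0.0531]
248 262 [88 90 83] [ 0.4688 -0.2574 -0.001 ]
248 286 [71 56 56] [ 0.4965 -0.2698  0.0652]
249 262 [71 71 71] [ 0.4939 -0.2559  0.0669]
249 286 [69 69 70] [ 0.4961 -0.2698  0.066 ]
[-6.56397696e-01  3.23638466e-01  1.72370879e+00 -2.30416397e-05
  1.09426368e+00  7.30559304e-01] [ 0.48471276 -0.26459629  0.02015282]
[[ 9.18991447e-04  9.65707503e-01  2.59630844e-01  7.61265513e-02]
 [ 9.99998510e-01 -1.26688491e-03  1.17262720e-03  9.85363247e-04]
 [ 1.46133728e-03  2.59629379e-01 -9.65707228e-01 -2.19495487e-01]
 [ 0.00000000e+00  0.00000000e+00  0.00000000e+00  1.00000000e+00]]
```

Both cameras put the shut fingertips at z≈0.064, above the grip, while the reported TCP is at 0.020. So the real tips sit about 44 mm behind the reported TCP. I'll reopen, go down in small steps watching the force, and grasp lower.

send_rows(
  rows=[
    [[0, 0, 0, 0], [0, 0, 0, 0], [0, 0, 0, 0], [0, 0, 0, 0], [-0.001, 0, 0, 0]],
  ],
  hand=0.5,
)

```text
time: 4.1
ee_pos: [0.4837, -0.2648, 0.0201]
tcp_rot: [0.0, 0.996, 0.092, 0.0]
wrist_force: [0.3, 0.2, -0.0]
width: 0.0459
gripper_force: 0.0
```

send_rows(
  rows=[
    [[0, 0, 0.006, 0], [0, 0, 0.012, 0], [0, 0, 0.018, 0], [0, 0, 0.024, 0], [0, 0, 0.028, 0]],
  ],
)

```text
time: 4.72
ee_pos: [0.4835, -0.2646, -0.0085]
tcp_rot: [-0.0, 0.996, 0.092, -0.0]
wrist_force: [-0.3, 0.3, -0.4]
width: 0.0472
gripper_force: 0.0
```

send_rows(
  rows=[
    [[0, 0, 0.004, 0], [0, 0, 0.008, 0], [0, 0, 0.012, 0], [0, 0, 0.014, 0], [0, 0, 0.014, 0]],
  ],
)

```text
time: 5.35
ee_pos: [0.4836, -0.2647, -0.022]
tcp_rot: [-0.0, 0.996, 0.092, -0.0]
wrist_force: [0.5, 0.4, 0.5]
width: 0.047
gripper_force: 0.0
```

send_rows(
  rows=[
    [[0, 0, 0, 0], [0, 0, 0, 0], [0, 0, 0, 0], [0, 0, 0, 0], [0, 0, 0, 0]],
  ],
  hand=0,
  force=40,
)

```text
time: 5.98
ee_pos: [0.4839, -0.2651, -0.0217]
tcp_rot: [0.0, 0.996, 0.092, 0.0]
wrist_force: [0.1, -0.6, -0.7]
width: 0.0134
gripper_force: 40.0
```

```bash
python3 - <<'E'
from h import *
im,dp,c=snap('wrist','w4'); s=ctrl.get_state();print(s['width'],s['gripper_force'],s['ee_pos'],s['wrist_force'])
for col in(262,270,286):
  for r in range(225,262,3):
    d=dp[r,col]; o,v=rays(c,[(col,r)]); print(col,r,im[r,col],(o+v[0]*d).round(4))
E
```

```text
0.013914500172126205 39.981147050857544 [ 0.48391385 -0.26505813 -0.02170082] [0.61079723 0.79918292 0.61021738]
262 225 [148 113  38] [ 0.5038 -0.2539  0.0127]
262 228 [149 115  38] [ 0.5021 -0.2542  0.0131]
262 231 [147 112  34] [ 0.5002 -0.2546  0.0134]
262 234 [148 113  37] [ 0.4979 -0.2549  0.0119]
262 237 [147 112  37] [ 0.4962 -0.2553  0.0129]
262 240 [109  83  26] [ 0.4943 -0.2556  0.0129]
262 243 [103  78  22] [ 0.492 -0.256  0.012]
262 246 [99 76 35] [ 0.4906 -0.2563  0.0134]
262 249 [38 30 29] [ 0.4907 -0.2565  0.019 ]
262 252 [31 18 20] [ 0.4915 -0.2566  0.0257]
262 255 [38 15 17] [ 0.4915 -0.2568  0.0306]
262 258 [45 10 11] [ 0.4923 -0.257   0.0368]
262 261 [49 11 10] [ 0.4918 -0.2572  0.0398]
270 225 [149 113  39] [ 0.5047 -0.2588  0.0125]
270 228 [149 113  37] [ 0.5032 -0.2591  0.014 ]
270 231 [148 112  34] [ 0.5006 -0.2595  0.0116]
270 234 [150 113  37] [ 0.4989 -0.2598  0.0123]
270 237 [144 110  34] [ 0.4972 -0.2601  0.0131]
270 240 [76 19 15] [ 0.4974 -0.2602  0.0191]
270 243 [71 15 15] [ 0.498  -0.2602  0.0262]
270 246 [70 11 14] [ 0.4977 -0.2604  0.0303]
270 249 [69 11 12] [ 0.4973 -0.2605  0.034 ]
270 252 [72 17 18] [ 0.4975 -0.2605  0.0391]
270 255 [67 11  3] [ 0.4978 -0.2606  0.0442]
270 258 [66  3  7] [ 0.4977 -0.2606  0.0481]
270 261 [70 11  8] [ 0.4976 -0.2607  0.0517]
286 225 [150 114  35] [ 0.5066 -0.2684  0.0129]
286 228 [149 111  36] [ 0.5045 -0.2689  0.0122]
286 231 [148 113  33] [ 0.5025 -0.2693  0.0119]
286 234 [149 115  36] [ 0.5011 -0.2695  0.0135]
286 237 [151 115  38] [ 0.4992 -0.2699  0.0136]
286 240 [124  88  25] [ 0.4972 -0.2703  0.0133]
286 243 [100  60  20] [ 0.4976 -0.27    0.0201]
286 246 [74 27  5] [ 0.4986 -0.2695  0.0281]
286 249 [63  5  3] [ 0.4984 -0.2694  0.0325]
286 252 [63  5  6] [ 0.5588 -0.252   0.1978]
286 255 [64 12  5] [ 0.4983 -0.2691  0.0414]
286 258 [68 16 10] [ 0.4985 -0.2689  0.0463]
286 261 [70 16 19] [ 0.4985 -0.2688  0.0503]
```

Grasp confirmed: width 13.9 mm, 40 N, with tips at about z 0.020. I lift and carry it over the vise.

send_rows(
  rows=[
    [[0, 0, -0.03, 0], [0, 0, -0.075, 0], [0, 0, -0.125, 0], [0, 0, -0.175, 0], [0, 0, -0.225, 0]],
  ],
)

```text
time: 6.65
ee_pos: [0.4829, -0.264, 0.2038]
tcp_rot: [-0.001, 0.996, 0.092, -0.001]
wrist_force: [0.9, -0.2, -1.7]
width: 0.0137
gripper_force: 40.0
```

send_rows(
  rows=[
    [[0.004, -0.04, 0, 0], [0.009, -0.095, 0, 0.03], [0.014, -0.15, 0, 0.06], [0.019, -0.205, 0, 0.09], [0.024, -0.26, 0, 0.1]],
  ],
)

```text
time: 7.28
ee_pos: [0.4586, -0.0028, 0.2024]
tcp_rot: [-0.0, 0.999, 0.041, -0.001]
wrist_force: [0.1, 0.4, -3.1]
width: 0.0138
gripper_force: 40.0
```

send_rows(
  rows=[
    [[0, -0.055, 0, 0.03], [-0.001, -0.11, 0, 0.06], [-0.002, -0.165, 0, 0.09], [-0.003, -0.22, 0, 0.11], [-0.004, -0.27, 0, 0.11]],
  ],
)

```text
time: 7.9
ee_pos: [0.4319, 0.2657, 0.2024]
tcp_rot: [0.0, 1.0, -0.013, -0.001]
wrist_force: [0.4, -0.2, -2.3]
width: 0.0138
gripper_force: 40.0
```

send_rows(
  rows=[
    [[0, -0.019, 0.03, 0], [0, -0.019, 0.06, 0], [0, -0.019, 0.09, 0], [0, -0.019, 0.11, 0], [0, -0.019, 0.11, 0]],
  ],
)

```text
time: 8.52
ee_pos: [0.4309, 0.2819, 0.0904]
tcp_rot: [0.001, 1.0, -0.013, -0.003]
wrist_force: [-1.3, -0.4, -2.5]
width: 0.0137
gripper_force: 40.0
```

```bash
python3 - <<'E'
from h import *
im,dp,c=snap('wrist','w5'); s=ctrl.get_state();print(s['width'],s['gripper_force'],s['ee_pos'],s['tcp_rot'],s['wrist_force'])
E
```

```text
0.013984084370148843 39.999420046806335 [0.43245537 0.28248403 0.09207509] [ 5.74357322e-04  9.99913284e-01 -1.30769503e-02 -1.44490711e-03] [ 0.48176524 -0.18740764 -1.84282748]
```

View pics/w5.png

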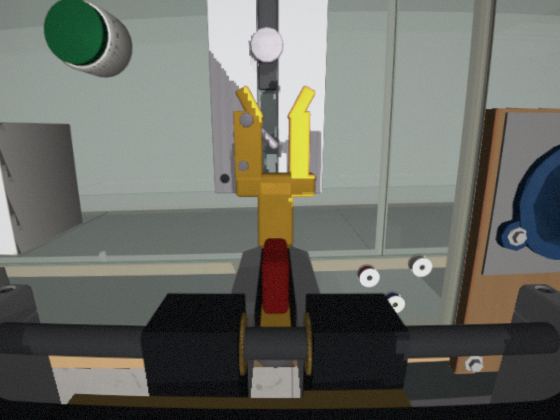

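The view shows the hook held straight above the front of the deck. The pin head is at (267,44), the deck edges near columns 208 and 327, and the head prongs at columns 235 to 315.

```bash
cat > meas.py <<'E'
from h import *
def fitline(X,Y):
    for _ in range(3):
        p=np.polyfit(X,Y,1); r=Y-np.polyval(p,X); m=abs(r)<max(2.5*r.std(),1e-4); X,Y=X[m],Y[m]
    return p
def measure(f,zl):
    """zl = link underside height"""
    im,dp,c=load(f);hsv=cv2.cvtColor(im,cv2.COLOR_RGB2HSV).astype(int)
    s=ctrl.get_state(); 
    # hook
    k=((hsv[...,0]>12)&(hsv[...,0]<38)&(hsv[...,1]>120)&(hsv[...,2]>60))
    y,x=np.nonzero(k); Q=onplane(c,np.c_[x,y],zl+.012)
    T=s['ee_pos']; m=(abs(Q[:,1]-T[1])<.045)&(Q[:,0]>T[0]+.02)&(Q[:,0]<T[0]+.13); Q=Q[m]
    xs=np.arange(T[0]+.05,T[0]+.085,.001); L=[];Rr=[];B=[]
    for a in xs:
        q=Q[abs(Q[:,0]-a)<.001,1]
        if len(q): L.append((a,q.max()));Rr.append((a,q.min()))
    L=np.array(L);Rr=np.array(Rr); pl=fitline(*L.T);pr=fitline(*Rr.T); p=(pl+pr)/2
    print('hook edges slope',pl[0],pr[0],'width',np.median(L[:,1]-Rr[:,1]),'tip x',Q[:,0].max(),'axis slope',p[0],'y at tcp+.06',np.polyval(p,T[0]+.06))
    # bar narrow
    L=[];Rr=[]
    for a in np.arange(T[0]+.022,T[0]+.034,.001):
        q=Q[abs(Q[:,0]-a)<.001,1]
        if len(q): L.append(q.max());Rr.append(q.min())
    if L: print('bar mid y',(np.median(L)+np.median(Rr))/2,'w',np.median(L)-np.median(Rr))
    return Q
E
python3 - <<'E'
from meas import *
s=ctrl.get_state(); Q=measure('w5',.092+.0217)
im,dp,c=load('w5'); g=cv2.cvtColor(im,cv2.COLOR_RGB2GRAY).astype(float)
# deck edges by gradient
A=[]
for r in range(4,50,2):
    gr=np.gradient(cv2.GaussianBlur(g[r:r+1],(5,1),0)[0])
    l=195+np.argmax(gr[195:222]); rr=315+np.argmin(gr[315:340]); A.append((r,l,rr))
A=np.array(A); 
for col in(1,2):
    P=onplane(c,np.c_[A[:,col],A[:,0]],.02); print('deck edge',fitline(P[:,0],P[:,1]),np.polyval(fitline(P[:,0],P[:,1]),.572))
# slot edges (dark bar)
hsv=cv2.cvtColor(im,cv2.COLOR_RGB2HSV)
k=(cv2.inRange(hsv,(0,0,150),(180,40,255)))[20:70,240:295]
n,l,st,ce=cv2.connectedComponentsWithStats(k)
sub=im[20:70,245:292].astype(int); print(sub[24,::3].tolist())
d=dp[44,267];o,v=rays(c,[(267,44)]);print('head depth pt',o+v[0]*d)
h=dp[20:70,245:292]; yy,xx=np.mgrid[20:70,245:292]; o,v=rays(c,np.c_[xx.ravel(),yy.ravel()]); P=o+v*h.ravel()[:,None]; m=(P[:,2]>.036)&(P[:,2]<.05); print('head pts',m.sum(),P[m].mean(0),P[m].min(0),P[m].max(0)); px=np.c_[xx.ravel(),yy.ravel()][m]; print(onplane(c,[cv2.minEnclosingCircle(px.astype(np.float32))[0]],.042),cv2.minEnclosingCircle(px.astype(np.float32)))
m=(Q[:,0]>0);print(Q.min(0),Q.max(0))
E
```

```text
hook edges slope -0.032125223643684246 -0.023819301706828496 width 0.04267457615830378 tip x 0.5334097987473735 axis slope -0.02797226267525637 y at tcp+.06 0.281850788263448
bar mid y 0.2806478984047712 w 0.020663843789834158
deck edge [-0.0139676   0.34167064] 0.3336811687066922
deck edge [-0.02890243  0.25121704] 0.2346848465269611
[[223, 223, 225], [200, 200, 204], [169, 165, 172], [201, 194, 202], [204, 198, 206], [213, 210, 217], [217, 212, 218], [214, 209, 218], [218, 212, 219], [219, 214, 219], [216, 208, 216], [219, 212, 219], [209, 202, 210], [220, 220, 222], [220, 222, 224], [223, 223, 225]]
head depth pt [0.57560074 0.28390893 0.0410169 ]
head pts 895 [0.57447871 0.28427514 0.04281283] [0.56228015 0.27214745 0.03990746] [0.58767885 0.296613   0.04536159]
[[0.57482703 0.28390918 0.042     ]] ((267.0, 44.728572845458984), 17.728668212890625)
[0.45246488 0.2565319  0.1257    ] [0.5334098  0.30360793 0.1257    ]
```

send_rows(
  rows=[
    [[0.01, -0.004, 0.02, -0.005], [0.0195, -0.0043, 0.04, -0.005], [0.0195, -0.0043, 0.06, -0.005], [0.0195, -0.0043, 0.075, -0.005], [0.0195, -0.0043, 0.08, -0.005]],
  ],
)

```text
time: 9.2
ee_pos: [0.453, 0.2866, 0.0128]
tcp_rot: [0.0, 1.0, -0.011, -0.0]
wrist_force: [0.1, 0.5, -1.7]
width: 0.0136
gripper_force: 40.0
```

```bash
python3 - <<'E'
from meas import *
im,dp,c=snap('wrist','w6'); s=ctrl.get_state();print(s['ee_pos'],s['tcp_rot'],s['wrist_force'])
Q=measure('w6',s['ee_pos'][2]+.0217)
h=dp[60:150,235:300]; yy,xx=np.mgrid[60:150,235:300]; o,v=rays(c,np.c_[xx.ravel(),yy.ravel()]); P=o+v*h.ravel()[:,None]; m=(P[:,2]>.037)&(P[:,2]<.047)&(P[:,0]>.558)&(P[:,0]<.595)&(h.ravel()>0); px=np.c_[xx.ravel(),yy.ravel()][m]; cc=cv2.minEnclosingCircle(px.astype(np.float32)); print(m.sum(),'head',P[m].mean(0),cc,onplane(c,[cc[0]],.042))
cv2.imwrite('pics/c6.png',cv2.resize(im[60:300,180:360],None,fx=2.5,fy=2.5)[:,:,::-1])
E
```

```text
[0.45297266 0.28660576 0.01262917] [ 1.39901979e-04  9.99943744e-01 -1.05987399e-02 -3.95028165e-04] [-0.28285827 -0.28005255 -2.71180626]
hook edges slope -0.020607101551517123 0.05317832382015644 width 0.04300297586183072 tip x 0.5551191119099292 axis slope 0.016285611134319658 y at tcp+.06 0.28646908987286174
bar mid y 0.28552344876448166 w 0.020859609231676124
462 head [0.56645636 0.28422139 0.04276936] ((274.5, 60.5), 20.506195068359375) [[0.5694306  0.28398574 0.042     ]]
```

View pics/c6.png

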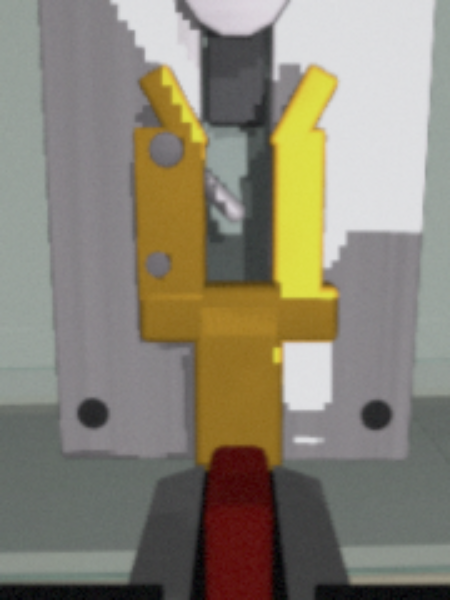

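The crop shows the mouth centreline (col 239) within about 1 mm of the pin slot (col 238), and the pin head ahead of the tips. I lower onto the deck.

send_rows(
  rows=[
    [[0, 0, 0.004, 0], [0, 0, 0.008, 0], [0, 0, 0.011, 0], [0, 0, 0.0125, 0], [0, 0, 0.0125, 0]],
  ],
)

```text
time: 9.88
ee_pos: [0.4532, 0.2867, 0.0006]
tcp_rot: [0.0, 1.0, -0.011, -0.0]
wrist_force: [0.6, 0.1, -2.4]
width: 0.0137
gripper_force: 40.0
```

send_rows(
  rows=[
    [[0, 0, 0.0005, 0], [0, 0, 0.001, 0], [0, 0, 0.0015, 0], [0, 0, 0.0015, 0], [0, 0, 0.0015, 0]],
  ],
)

```text
time: 10.5
ee_pos: [0.4534, 0.2868, -0.0007]
tcp_rot: [-0.0, 1.0, -0.011, 0.0]
wrist_force: [-0.9, 0.2, -0.6]
width: 0.0139
gripper_force: 40.0
```

send_rows(
  rows=[
    [[0, 0, 0.0003, 0], [0, 0, 0.0006, 0], [0, 0, 0.0008, 0], [0, 0, 0.0008, 0], [0, 0, 0.0008, 0]],
  ],
)

```text
time: 11.12
ee_pos: [0.4533, 0.2868, -0.0011]
tcp_rot: [-0.0, 1.0, -0.011, 0.0]
wrist_force: [-3.0, -0.8, 5.2]
width: 0.0137
gripper_force: 40.0
```

send_rows(
  rows=[
    [[0, 0, -0.0006, 0], [0.007, 0, -0.0006, 0], [0.014, 0, -0.0006, 0], [0.021, 0, -0.0006, 0], [0.028, 0, -0.0006, 0]],
  ],
)

```text
time: 11.75
ee_pos: [0.4819, 0.2861, -0.0011]
tcp_rot: [-0.0, 1.0, -0.011, -0.0]
wrist_force: [-3.6, 0.5, 3.4]
width: 0.0136
gripper_force: 40.0
```

send_rows(
  rows=[
    [[0.002, 0, 0, 0], [0.004, 0, 0, 0], [0.006, 0, 0, 0], [0.008, 0, 0, 0], [0.01, 0, 0, 0]],
  ],
)

```text
time: 12.38
ee_pos: [0.4914, 0.2859, -0.0011]
tcp_rot: [0.0, 1.0, -0.011, 0.0]
wrist_force: [-2.6, -0.3, 3.0]
width: 0.0136
gripper_force: 40.0
```

send_rows(
  rows=[
    [[0.001, 0, -0.0003, 0], [0.002, 0, -0.0003, 0], [0.003, 0, -0.0003, 0], [0.004, 0, -0.0003, 0], [0.005, 0, -0.0003, 0]],
  ],
)

```text
time: 13.0
ee_pos: [0.4949, 0.2859, -0.0008]
tcp_rot: [0.0, 1.0, -0.011, -0.001]
wrist_force: [-6.1, -0.2, 4.6]
width: 0.014
gripper_force: 40.0
```

send_rows(
  rows=[
    [[0.001, 0, 0, 0], [0.002, 0, 0, 0], [0.003, 0, 0, 0], [0.004, 0, 0, 0], [0.005, 0, 0, 0]],
  ],
)

```text
time: 13.62
ee_pos: [0.4997, 0.2859, -0.0008]
tcp_rot: [0.0, 1.0, -0.01, -0.002]
wrist_force: [-6.9, 0.6, 4.4]
width: 0.0135
gripper_force: 40.0
```

```bash
cat > look.py <<'E'
from h import *
import sys
im,dp,c=snap('wrist',sys.argv[1]); s=ctrl.get_state();print(s['time'],np.round(s['ee_pos'],4),np.round(s['wrist_force'],1))
h=dp[60:230,220:320]; yy,xx=np.mgrid[60:230,220:320]; o,v=rays(c,np.c_[xx.ravel(),yy.ravel()]); P=o+v*h.ravel()[:,None]
m=(P[:,2]>.038)&(P[:,2]<.047)&(P[:,0]>.545)&(P[:,0]<.64)&(h.ravel()>0); px=np.c_[xx.ravel(),yy.ravel()][m]; cc=cv2.minEnclosingCircle(px.astype(np.float32)); print(m.sum(),'head mean',P[m].mean(0).round(4),cc,onplane(c,[cc[0]],.042).round(4),'seat x est',round(s['ee_pos'][0]+.059,4))
cv2.imwrite(f'pics/{sys.argv[1]}c.png',cv2.resize(im[60:300,180:360],None,fx=2.5,fy=2.5,interpolation=2)[:,:,::-1])
E
python3 look.py w7
```

```text
13.675 [ 0.4999  0.2859 -0.0008] [-5.2  1.   3.3]
1728 head mean [0.5806 0.2838 0.0429] ((275.2089538574219, 124.85820770263672), 23.960350036621094) [[0.5807 0.2836 0.042 ]] seat x est 0.5589
```

send_rows(
  rows=[
    [[0.001, 0, -0.0004, 0], [0.002, 0, -0.0005, 0], [0.003, 0, -0.0005, 0], [0.004, 0, -0.0005, 0], [0.004, 0, -0.0005, 0]],
  ],
)

```text
time: 14.3
ee_pos: [0.5037, 0.2858, -0.0007]
tcp_rot: [0.0, 1.0, -0.01, -0.002]
wrist_force: [-4.9, 1.1, 2.5]
width: 0.0136
gripper_force: 40.0
```

send_rows(
  rows=[
    [[0.0005, 0, 0, 0], [0.001, 0, 0, 0], [0.0015, 0, 0, 0], [0.002, 0, 0, 0], [0.002, 0, 0, 0]],
  ],
)

```text
time: 14.92
ee_pos: [0.5055, 0.2857, -0.0007]
tcp_rot: [0.0, 1.0, -0.01, -0.002]
wrist_force: [-5.3, 1.0, 2.7]
width: 0.0138
gripper_force: 40.0
```

send_rows(
  rows=[
    [[0.0005, 0, 0, 0], [0.001, 0, 0, 0], [0.0015, 0, 0, 0], [0.002, 0, 0, 0], [0.002, 0, 0, 0]],
  ],
)

```text
time: 15.55
ee_pos: [0.5074, 0.2856, -0.0007]
tcp_rot: [0.0, 1.0, -0.01, -0.002]
wrist_force: [-5.7, 0.3, 2.7]
width: 0.014
gripper_force: 40.0
```

send_rows(
  rows=[
    [[0.0005, 0, 0, 0], [0.001, 0, 0, 0], [0.0015, 0, 0, 0], [0.002, 0, 0, 0], [0.002, 0, 0, 0]],
  ],
)

```text
time: 16.18
ee_pos: [0.5089, 0.2856, -0.0006]
tcp_rot: [0.0, 1.0, -0.01, -0.002]
wrist_force: [-6.5, 0.5, 3.7]
width: 0.014
gripper_force: 40.0
```

send_rows(
  rows=[
    [[0.0003, 0, 0, 0], [0.0006, 0, 0, 0], [0.0009, 0, 0, 0], [0.0012, 0, 0, 0], [0.0012, 0, 0, 0]],
  ],
)

```text
time: 16.8
ee_pos: [0.5094, 0.2857, -0.0006]
tcp_rot: [0.0, 1.0, -0.01, -0.003]
wrist_force: [-8.4, 0.6, 5.1]
width: 0.0139
gripper_force: 40.0
```

```bash
python3 look.py w8
```

```text
16.85 [ 0.5094  0.2857 -0.0006] [-7.8  1.   6.9]
1717 head mean [0.5899 0.2835 0.0429] ((275.5, 125.92552947998047), 23.97260856628418) [[0.59   0.2832 0.042 ]] seat x est 0.5684
```

send_rows(
  rows=[
    [[0.0002, 0, -0.0003, 0], [0.0004, 0, -0.0003, 0], [0.0006, 0, -0.0003, 0], [0.0008, 0, -0.0003, 0], [0.0008, 0, -0.0003, 0]],
  ],
)

```text
time: 17.48
ee_pos: [0.5101, 0.2857, -0.0005]
tcp_rot: [0.0, 1.0, -0.01, -0.003]
wrist_force: [-9.1, 0.6, 4.5]
width: 0.0137
gripper_force: 40.0
```

send_rows(
  rows=[
    [[0.0002, 0, -0.0002, 0], [0.0004, 0, -0.0002, 0], [0.0006, 0, -0.0002, 0], [0.0008, 0, -0.0002, 0], [0.0008, 0, -0.0002, 0]],
  ],
)

```text
time: 18.1
ee_pos: [0.5108, 0.2857, -0.0004]
tcp_rot: [0.0, 1.0, -0.01, -0.003]
wrist_force: [-7.8, 0.8, 4.3]
width: 0.0137
gripper_force: 40.0
```

send_rows(
  rows=[
    [[0.0004, 0, 0, 0], [0.0008, 0, 0, 0], [0.0012, 0, 0, 0], [0.0016, 0, 0, 0], [0.002, 0, 0, 0]],
  ],
)

```text
time: 18.73
ee_pos: [0.5127, 0.2858, -0.0004]
tcp_rot: [0.0, 1.0, -0.01, -0.003]
wrist_force: [-8.3, 0.1, 4.9]
width: 0.0135
gripper_force: 40.0
```

```bash
python3 look.py w9
```

```text
18.775 [ 5.129e-01  2.858e-01 -4.000e-04] [-7.9  2.5  3.2]
1702 head mean [0.59   0.2835 0.0429] ((275.5, 132.22727966308594), 23.68230438232422) [[0.59   0.2834 0.042 ]] seat x est 0.5719
```

send_rows(
  rows=[
    [[0.0006, 0, 0, 0], [0.0012, 0, 0, 0], [0.0018, 0, 0, 0], [0.0024, 0, 0, 0], [0.003, 0, 0, 0]],
  ],
)

```text
time: 19.4
ee_pos: [0.5159, 0.2859, -0.0004]
tcp_rot: [-0.0, 1.0, -0.01, -0.003]
wrist_force: [-7.9, 1.9, 4.4]
width: 0.0138
gripper_force: 40.0
```

send_rows(
  rows=[
    [[0.0006, 0, 0, 0], [0.0012, 0, 0, 0], [0.0018, 0, 0, 0], [0.0024, 0, 0, 0], [0.003, 0, 0, 0]],
  ],
)

```text
time: 20.02
ee_pos: [0.5192, 0.286, -0.0004]
tcp_rot: [-0.0, 1.0, -0.01, -0.003]
wrist_force: [-6.6, 2.0, 4.0]
width: 0.014
gripper_force: 40.0
```

send_rows(
  rows=[
    [[0.0006, 0, 0, 0], [0.0012, 0, 0, 0], [0.0018, 0, 0, 0], [0.0024, 0, 0, 0], [0.003, 0, 0, 0]],
  ],
)

```text
time: 20.65
ee_pos: [0.5242, 0.2861, -0.0005]
tcp_rot: [-0.001, 1.0, -0.01, -0.001]
wrist_force: [-1.6, 3.1, -3.3]
width: 0.0139
gripper_force: 40.0
```

send_rows(
  rows=[
    [[0.0005, 0, 0, 0], [0.001, 0, 0, 0], [0.0015, 0, 0, 0], [0.002, 0, 0, 0], [0.0025, 0, 0, 0]],
  ],
)

```text
time: 21.28
ee_pos: [0.5273, 0.2846, 0.0001]
tcp_rot: [0.0, 1.0, -0.011, -0.0]
wrist_force: [-2.6, -0.4, -1.2]
width: 0.0138
gripper_force: 40.0
```

```bash
python3 look.py w10
```

```text
21.325 [0.5274 0.2846 0.    ] [-2.1  0.6 -1.4]
1618 head mean [0.5867 0.2835 0.0428] ((273.8616027832031, 164.66294860839844), 23.016277313232422) [[0.5867 0.2835 0.042 ]] seat x est 0.5864
```

View pics/w10c.png

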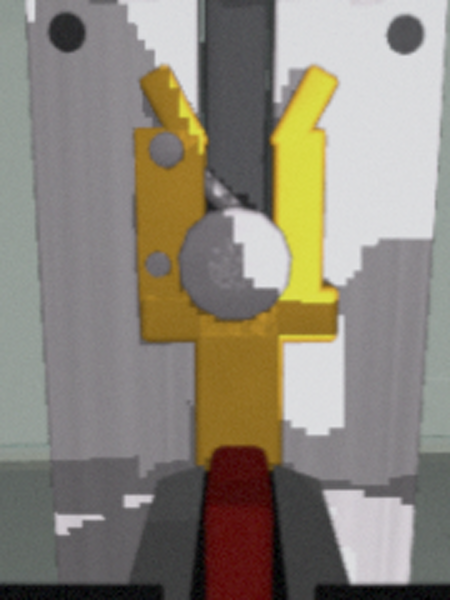

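The crop shows the pin in the bottom of the mouth and the latch slanted shut ahead of it. Next is the proving pull.

send_rows(
  rows=[
    [[-0.003, 0, 0, 0], [-0.006, 0, 0, 0], [-0.009, 0, 0, 0], [-0.012, 0, 0, 0], [-0.015, 0, 0, 0]],
  ],
)

```text
time: 21.95
ee_pos: [0.5129, 0.2856, 0.0005]
tcp_rot: [-0.0, 1.0, -0.011, 0.001]
wrist_force: [0.6, -0.1, -2.8]
width: 0.0136
gripper_force: 40.0
```

send_rows(
  rows=[
    [[-0.001, 0, 0, 0], [-0.002, 0, 0, 0], [-0.003, 0, 0, 0], [-0.004, 0, 0, 0], [-0.005, 0, 0, 0]],
  ],
)

```text
time: 22.58
ee_pos: [0.5087, 0.2859, 0.0008]
tcp_rot: [-0.0, 1.0, -0.011, 0.001]
wrist_force: [3.1, 0.1, -2.0]
width: 0.014
gripper_force: 40.0
```

```bash
python3 look.py w11
```

```text
22.625 [0.5085 0.2859 0.0008] [ 2.2  1.  -0.3]
1621 head mean [0.5714 0.2839 0.0428] ((275.4096374511719, 158.53614807128906), 23.10613250732422) [[0.5713 0.2838 0.042 ]] seat x est 0.5675
```

send_rows(
  rows=[
    [[-0.0015, 0, 0.0005, 0], [-0.003, 0, 0.001, 0], [-0.0045, 0, 0.001, 0], [-0.006, 0, 0.001, 0], [-0.007, 0, 0.001, 0]],
  ],
)

```text
time: 23.25
ee_pos: [0.5018, 0.2859, -0.0007]
tcp_rot: [-0.0, 1.0, -0.011, 0.001]
wrist_force: [6.9, 0.6, -3.9]
width: 0.014
gripper_force: 40.0
```

send_rows(
  rows=[
    [[0, 0, 0, 0], [0, 0, 0, 0], [0, 0, 0, 0], [0, 0, 0, 0], [0, 0, 0, 0]],
  ],
)

```text
time: 23.88
ee_pos: [0.5017, 0.2859, -0.0008]
tcp_rot: [-0.0, 1.0, -0.011, 0.001]
wrist_force: [6.8, 0.1, -3.3]
width: 0.014
gripper_force: 40.0
```

```bash
python3 look.py w12
```

```text
23.925 [ 0.5017  0.2859 -0.0008] [ 6.3  1.2 -4. ]
1666 head mean [0.5646 0.284  0.0429] ((274.74566650390625, 158.23443603515625), 23.364151000976562) [[0.5646 0.2841 0.042 ]] seat x est 0.5607
```

The drawbar is drawn out about 10.2 mm at about 6.5 N. Now I ease it back.

send_rows(
  rows=[
    [[0.0015, 0, 0, 0], [0.003, 0, 0, 0], [0.0045, 0, 0, 0], [0.006, 0, 0, 0], [0.007, 0, 0, 0]],
  ],
)

```text
time: 24.55
ee_pos: [0.5072, 0.2856, -0.0009]
tcp_rot: [0.0, 1.0, -0.011, -0.0]
wrist_force: [2.4, 1.4, -0.7]
width: 0.0138
gripper_force: 40.0
```

send_rows(
  rows=[
    [[0.001, 0, 0, 0], [0.002, 0, 0, 0], [0.003, 0, 0, 0], [0.004, 0, 0, 0], [0.0045, 0, 0, 0]],
  ],
)

```text
time: 25.18
ee_pos: [0.5114, 0.2852, -0.0009]
tcp_rot: [0.0, 1.0, -0.011, -0.001]
wrist_force: [-2.4, -0.8, 1.5]
width: 0.0136
gripper_force: 40.0
```

```bash
python3 look.py w13
```

```text
25.225 [ 0.5115  0.2852 -0.0009] [-1.4  0.6  1.2]
1660 head mean [0.5739 0.2838 0.0428] ((274.19488525390625, 159.3507843017578), 23.381423950195312) [[0.5738 0.2838 0.042 ]] seat x est 0.5705
```

send_rows(
  rows=[
    [[0.0005, 0, -0.0002, 0], [0.001, 0, -0.0004, 0], [0.0015, 0, -0.0004, 0], [0.0015, 0, -0.0004, 0], [0.0015, 0, -0.0004, 0]],
  ],
)

```text
time: 25.85
ee_pos: [0.5134, 0.2852, -0.0008]
tcp_rot: [0.0, 1.0, -0.011, -0.0]
wrist_force: [0.6, -0.3, -1.3]
width: 0.0139
gripper_force: 40.0
```

send_rows(
  rows=[
    [[0, 0, 0, 0], [0, 0, 0, 0], [0, 0, 0, 0], [0, 0, 0, 0], [0, 0, 0, 0]],
  ],
  hand=0.4,
)

```text
time: 26.48
ee_pos: [0.5137, 0.2855, -0.0003]
tcp_rot: [-0.0, 1.0, -0.011, 0.0]
wrist_force: [0.7, 0.1, -0.9]
width: 0.0374
gripper_force: 0.0
```

send_rows(
  rows=[
    [[0, 0, -0.005, 0], [0, 0, -0.015, 0], [0, 0, -0.03, 0], [0, 0, -0.06, 0], [0, 0, -0.1, 0]],
  ],
)

```text
time: 27.1
ee_pos: [0.513, 0.2852, 0.1008]
tcp_rot: [0.0, 1.0, -0.011, -0.001]
wrist_force: [0.9, -0.1, 0.3]
width: 0.0373
gripper_force: 0.0
```

```bash
python3 look.py w14; python3 - <<'E'
from h import *
im,dp,c=load('w14')
hsv=cv2.cvtColor(im,cv2.COLOR_RGB2HSV)
k=cv2.inRange(hsv,(13,120,60),(38,255,255))>0; yy,xx=np.nonzero(k&(dp>0)); o,v=rays(c,np.c_[xx,yy]); P=o+v*dp[yy,xx][:,None]
m=(abs(P[:,0]-.55)<.1)&(abs(P[:,1]-.284)<.05)&(P[:,2]<.06); P=P[m]
A=np.c_[P[:,:2]-[.55,.284],np.ones(len(P))]; print('yellow plane (slope x,y,z0)',np.linalg.lstsq(A,P[:,2],rcond=None)[0],'tip x',np.percentile(P[:,0],99.8))
cv2.imwrite('pics/w14d.png',cv2.resize(im[60:300,150:410],None,fx=2.5,fy=2.5,interpolation=2)[:,:,::-1])
E
```

```text
27.15 [0.5179 0.2872 0.1081] [2.  0.3 3. ]
675 head mean [0.5753 0.2838 0.0429] ((274.635009765625, 150.1793212890625), 14.825560569763184) [[0.5753 0.2838 0.042 ]] seat x est 0.5769
yellow plane (slope x,y,z0) [-0.00572484 -0.00365996  0.03273508] tip x 0.6149533729228931
```

View pics/w14d.png

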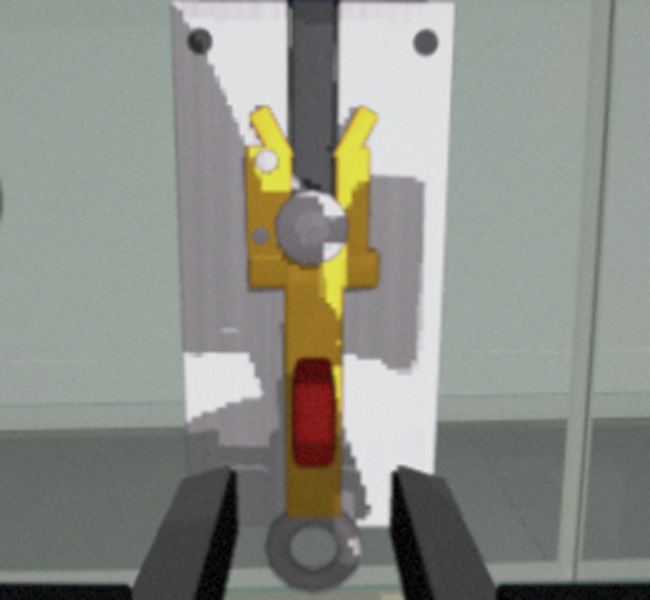

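The hook lies flat (top at z≈0.033, slopes under 0.6%). The pin is at rest in the mouth with the latch shut, and the gripper is clear. I let the arm settle and hand in.

send_rows(
  rows=[
    [[0, 0, -0.02, 0], [0, 0, -0.03, 0], [0, 0, -0.03, 0], [0, 0, -0.03, 0], [0, 0, -0.03, 0]],
  ],
)

```text
time: 27.78
ee_pos: [0.5129, 0.2851, 0.1285]
tcp_rot: [0.0, 1.0, -0.011, -0.001]
wrist_force: [-0.2, 0.0, -0.7]
width: 0.0371
gripper_force: 0.0
```

```bash
python3 -c "
from workcell import ctrl
print(ctrl.sign_off())"
```

```text
the job is handed in; nothing more can be done
None
```

The hook is latched on the pin, flat on the deck, and handed in at about 28 s: the proving pull drew the drawbar out about 10 mm and eased it back, the push never read above about 9 N at the wrist, and the real fingertips sat about 44 mm short of the reported TCP, so the first grasp closed on air above the grip.

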